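Seat a candle-holder blank in the boring jig

TASK

Slide the boring jig's carriage along its rail to the drill until it clicks fully home. Then stand the pale, unfinished wooden block on the carriage bed, push it flush into the corner against both the red and the yellow stop, and finish while still holding it with the gripper, pressed firmly against both stops as if for drilling. Leave the other things on the bench where they are.

Things in the scene. Friction and masses are not known exactly. Their poses are not given: they have to be found in the camera images.
- blank: The workpiece: pale bare wooden block, 54 x 54 mm square base, 70 mm tall, about 0.14 kg, a pencilled cross on top. It stands upright on the bench, at the left or right of the jig. Origin: centre of its underside; z up, x and y square to its side faces (all four faces are alike). Pressed down hard on the bed, it drags (friction about 0.6).
- carriage (a joint): Position of the carriage along the rail in m: starts between 0 and 0.06; 0.160 is fully home at the drill, against a hard end stop. It slides with about 1.2 N of friction; in the last 12 mm it must be pushed over a spring detent (some 5 N) that clicks and then keeps it home. It grows along the +y axis of jig_mid.
- corner (a point): Inner corner where the two stop faces meet the carriage bed, level with the bed's top (42 mm above the bench); moves with the carriage. +x points square into the red stop, +y into the yellow stop (also the way home), z up. The bed reaches 138 mm to -x, 158 mm to -y of it. A seated blank's underside centre lies 27 mm to -x and 27 mm to -y of it, at its height.
- post_top (a point): Top centre of the black push post on the carriage: upright round post, 22 mm diameter, 50 mm tall above the bed, free all round. It stands 118 mm to -x and 135 mm to -y of corner and can be gripped from above or pushed.
- jig_mid (a point): Middle of the jig's rail at bench level; its y axis runs along the rail (400 mm long, 110 mm wide) towards home, its x axis towards the green boring unit beyond the back stop. The unit's body lies 127 to 295 mm to +x and 126 mm to +y of here, its top 116 mm above the bench; the thin bit in front of it reaches back to 103 mm.
- back_stop (a point): Red straight stop along the far (+x) edge of the carriage bed: 12 mm thick, 158 mm long, standing 24 mm above the bed. The point is the middle of its underside, at bed level. Its axes are those of corner.
- side_stop (a point): Yellow straight stop across the +y end of the carriage bed: 150 mm long, 12 mm thick, standing 24 mm above the bed. The point is the middle of its underside, at bed level. Its axes are those of corner.
- finished: Finished candle block, dark wood, 54 x 54 x 70 mm with a brass disc of 40 mm on top (74 mm in all), on the other side of the jig from the blank. Origin: centre of its underside. Leave alone.
- tape: Roll of pale masking tape lying flat, 90 mm across, 24 mm high. Origin: centre of its underside. Leave alone.
- glue: White glue bottle with an orange cap, 56 mm diameter, 130 mm tall. Origin: centre of its underside. Leave alone.
- driver: Screwdriver lying on the bench, blue handle. Leave alone.
- pot: Blue open pot, 72 mm across, 90 mm tall. Origin: centre of its underside. Leave alone.
- tealight: Aluminium tealight cup, 38 mm across, 16 mm high. Origin: centre of its underside. Leave alone.
- mallet: Hammer lying on the bench. Leave alone.
There are look-alikes about, which are no part of the job. Leave any green or orange look-alike of the blank alone.

How it is judged:
On the way, in this order (a step that is already met when the one before it is completed fails the run):
1. the carriage is fully home in its detent (joint above 0.157) (value of joint carriage above 0.157 m), for 0.2 s.
2. the blank stands on the carriage bed (x of blank in the frame of corner between -0.13 and -0.022 m and y of blank in the frame of corner between -0.15 and -0.022 m and z of blank in the frame of corner between -0.004 and 0.004 m), for 0.2 s.
At the end, for the whole second after the job is handed in: Carriage home (joint above 0.157 m); blank upright and square (0.06 rad) on the bed (within 3 mm), faces within 2.5 mm of both stop faces, at rest, pressing the red and the yellow stop with over 1.5 N each, fingers still holding it (over 1 N) (value of joint carriage above 0.157 m and x of blank in the frame of corner between -0.0295 and -0.0245 m and y of blank in the frame of corner between -0.0295 and -0.0245 m and z of blank in the frame of corner between -0.003 and 0.003 m and angle between blank's own z axis and vertical below 0.06 rad and (angle between the x axis of blank and the x axis of corner, either way round below 0.06 rad or angle between the x axis of blank and the y axis of corner, either way round below 0.06 rad) and contact force between blank and red_stop above 1.5 N and contact force between blank and yellow_stop above 1.5 N and contact force between the fingers and blank above 1 N and linear speed of blank below 0.01 m/s); the arm keeps its last pose, push and grip.
It fails at once if the finished candle block moved by more than 30 mm (distance of finished from where it was at the start of the episode above 0.03 m).
It fails at once if another thing on the bench moved by more than 30 mm (distance of any of tape, glue, driver, pot, tealight, mallet from where it was at the start of the episode above 0.03 m).
It also fails if it takes over 58 s, if anything falls off the work surface, if the arm or the gripper's body presses on something with over 40 N, if the wrist force passes 120 N, or if a joint passes its speed limit or range.

ROBOT

A 7-joint arm with a two-finger parallel gripper is mounted at the origin on the work surface. World frame = base frame: x ahead of the robot, y to its left, z up, the work surface at z = 0. Lengths are in m, angles in rad, forces in N, time in s.
With the tool pointing down it reaches from about 0.425 to 0.875 m from the base axis. Payload 4.7 kg.
Tool frame: the origin (TCP) lies midway between the tips of the shut fingers; the grasp point (between the pads) lies 19 mm behind it; x points along the fingers, y is the direction in which the jaws open and shut, and the axes are right-handed (so a half turn about x gives the same grasp; the last joint's range is limited). The gripper opens to 87 mm and grips with 3 to 60 N. Pads are 19 mm wide; open, the fingers measure 117 mm over their backs; the gripper's body (75 mm by 190 mm) begins 51 mm behind the grasp point.
Start: joints at [1.342, 0.321, -0.07, 1.45, 0.023, 1.371, -0.057], TCP at [0.156, -0.631, 0.223] pointing down, gripper open.
Joint ranges: [-2.86, 2.86], [-0.3, 2.09], [-1.38, 1.24], [0.06, 2.45], [-1.56, 4.7], [0.09, 2.05], [-2.69, 2.69]. Speed limits (rad/s): [2.57, 2.57, 3.14, 3.14, 3.14, 3.14, 3.14].

INTERFACE

Orientations are given as a rotation vector (axis times angle).
In Python, from bench import ctrl gives the robot as it stands. The module is installed in compiled form; this text tells all that it offers.
- The arm moves only by the shell command python3 -m jog 'ROWS' [FORCE]. ROWS is JSON, a list of rows, each an object with "rot": the turn, a rotation vector about the tool's x, y, z in units of 5 degrees (1.0 is 5 degrees), a list of three; "travel": the shift along the tool's x, y, z in units of 0.3 m (1.0 is 0.3 m), a list of three; "jaw": the closure, from -1 (fully open) to 1 (shut), so that 0 is half open. In form: [{"rot": [ax, ay, az], "travel": [tx, ty, tz], "jaw": jaw}, ...]. A call has 1 to 8 rows; each row shifts and turns the commanded pose from where the row before left it, along the tool's axes as they then stand; what a row does not reach is not made up. A row lasts 1/10 s, in which the tool goes at most 50 mm and 8.59 degrees, less where a joint would pass 70% of its speed; a pose out of reach is approached as far as the arm can. A call with a number of a shift or a turn outside -1 to 1 is refused whole. A call with a gripper value outside its range is refused whole. The fingers move at their own pace and stop on an object; FORCE is the grip in N (left out, the last holds). Time passes only in rows, so rows that do not move let the fingers close. It gives the time, the measured TCP pose, the force and the opening at its end, in the units of the state.
- ctrl.get_state(): the state, without advancing time (a new reading comes with each control period).
- ctrl.get_image(name): name is "scene" or "top"; returns the picture (384x512x3 uint8, red, green, blue); there is no depth.
- ctrl.camera_model(name): a dict with "mtx" (3x3 intrinsics, pixels), "k1" (the pictures are not rectified: a ray, as slopes to the right and down, at radius r is drawn at 1 + k1 r^2 times it, then the intrinsics apply), "extrinsics" (4x4, takes a point from world to camera coordinates). Camera axes: x right, y up, looking along -z (the intrinsics and any distortion apply to the point x, -y, -z); pixel columns grow to the right and rows downward; lengths in m; the calibration is good to about 2 mm. A picture is of the moment at which its call begins. camera_model takes no time and is no camera call.
- ctrl.close_job(): hands the job in, once; it reports no verdict.
The state is a dict: "time": time; "joint_positions": joint angles; "qd": joint speeds; "joint_torque": joint torques, N m; "position": TCP position; "tool_rot": TCP orientation; "ft_force": force on the tool from outside, world axes, zero at the start; "torque": the same for the moment, N m; "grip_width": opening from 0.0 (shut) to 1.0 (fully open).
Only numpy, scipy, OpenCV 4.12 (cv2) and the standard library are available. Lean on these libraries where they do the work, as an engineer would, in place of code of your own. Each camera call takes 0.05 s, during which the arm holds its last target.

## Working session

There is one attempt and no reset: what is moved stays moved. The work goes in short steps, Python scripts to look and compute and a shell command to move; the robot and the scene stay as the last step left them, time stands still between calls to the robot, and variables do not carry over. Pictures are saved under pics/ and viewed, and the job is handed in when it is done.

```bash
mkdir -p pics; ls; python3 - <<'E'
from bench import ctrl
import cv2
s=ctrl.get_state();print(s)
for n in("scene","top"):
    im=ctrl.get_image(n);cv2.imwrite(f"pics/{n}0.png",im[:,:,::-1]);m=ctrl.camera_model(n);print(n,m)
E
```

```text
pics
{'time': 0.0, 'joint_positions': array([ 1.34208509,  0.32184986, -0.07008444,  1.45169054,  0.02254916,
        1.37076666, -0.05688978]), 'qd': array([-1.00104121e-03, -4.79774233e-04,  1.21524026e-03,  1.52411731e-03,
       -2.18440656e-04,  4.41533697e-05, -4.17477803e-04]), 'joint_torque': array([-8.37626408e-05, -4.91288245e+01, -4.03518649e-01, -3.12537754e+01,
       -6.35458692e-02,  4.36235487e-02,  1.78831206e-04]), 'position': array([ 0.15611748, -0.63040382,  0.22143624]), 'tool_rot': array([ 2.09293159,  0.25742969, -2.09352352]), 'ft_force': array([-0.24509318,  0.40419981,  0.37309088]), 'torque': array([-0.02420815,  0.00643181, -0.01490861]), 'grip_width': 1.0039880114104947}
scene {'mtx': array([[390.20635384,   0.        , 253.31887473],
       [  0.        , 390.20635384, 195.39488966],
       [  0.        ,   0.        ,   1.        ]]), 'k1': -0.02415152460608784, 'extrinsics': array([[ 0.85828307,  0.51295006,  0.01524497, -0.50288639],
       [-0.43171975,  0.70566852,  0.56182737,  0.13613821],
       [ 0.27743149, -0.48878848,  0.82711401, -1.36432274],
       [ 0.        ,  0.        ,  0.        ,  1.        ]])}
top {'mtx': array([[396.56748537,   0.        , 253.60829423],
       [  0.        , 396.56748537, 188.61074405],
       [  0.        ,   0.        ,   1.        ]]), 'k1': 0.013425753310412465, 'extrinsics': array([[-0.02998206, -0.99943544,  0.01516168,  0.08208331],
       [ 0.99453508, -0.02831058,  0.1004912 , -0.52470345],
       [-0.10000523,  0.01809175,  0.99482242, -1.2627371 ],
       [ 0.        ,  0.        ,  0.        ,  1.        ]])}
```

View pics/scene0.png

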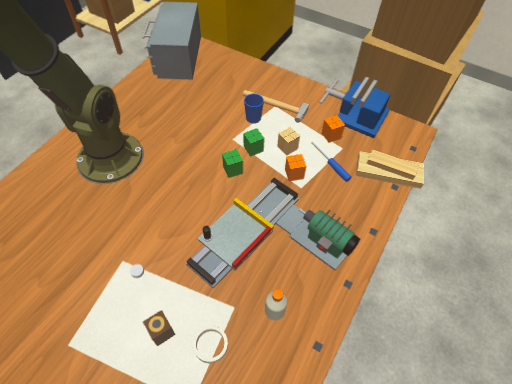

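View pics/top0.png

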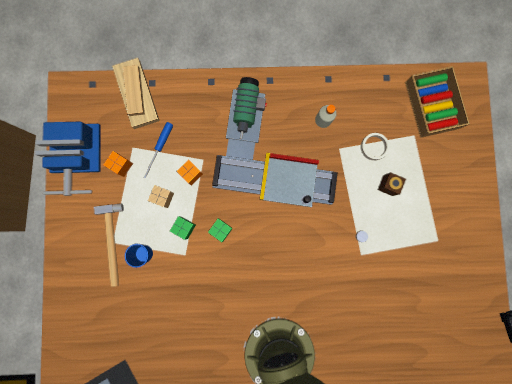

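```bash
python3 - <<'E'
import cv2
im=cv2.imread("pics/top0.png")
cv2.imwrite("pics/top0z.png",cv2.resize(im[60:260,150:410],None,fx=3,fy=3,interpolation=cv2.INTER_CUBIC))
E
cat > h.py <<'E'
import numpy as np,cv2
from bench import ctrl
def px2w(n,u,v,z):
    m=ctrl.camera_model(n);K=m["mtx"];E=m["extrinsics"]
    d=np.array([(u-K[0,2])/K[0,0],(v-K[1,2])/K[1,1]]);p=d.copy()
    for _ in range(20):p=d/(1+m["k1"]*(p@p))
    R=E[:3,:3];C=-R.T@E[:3,3];r=R.T@np.array([p[0],-p[1],-1])
    return C+r*(z-C[2])/r[2]
def w2px(n,P):
    m=ctrl.camera_model(n);K=m["mtx"];E=m["extrinsics"]
    c=E[:3,:3]@np.array(P)+E[:3,3];p=np.array([c[0],-c[1]])/-c[2]
    p=p*(1+m["k1"]*(p@p));return p*K[0,0]+K[:2,2]
E
python3 - <<'E'
import cv2
im=cv2.imread("pics/top0.png")
cv2.imwrite("pics/a.png",cv2.resize(im[130:220,205:345],None,fx=5.5,fy=5.5,interpolation=cv2.INTER_CUBIC))
cv2.imwrite("pics/b.png",cv2.resize(im[150:250,100:240],None,fx=5.5,fy=5.5,interpolation=cv2.INTER_CUBIC))
E
```

```text
(no output)
```

View pics/a.png

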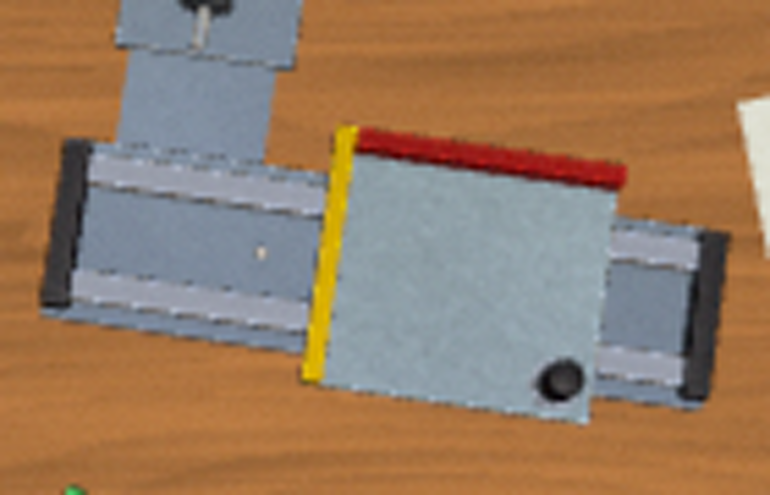

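View pics/b.png

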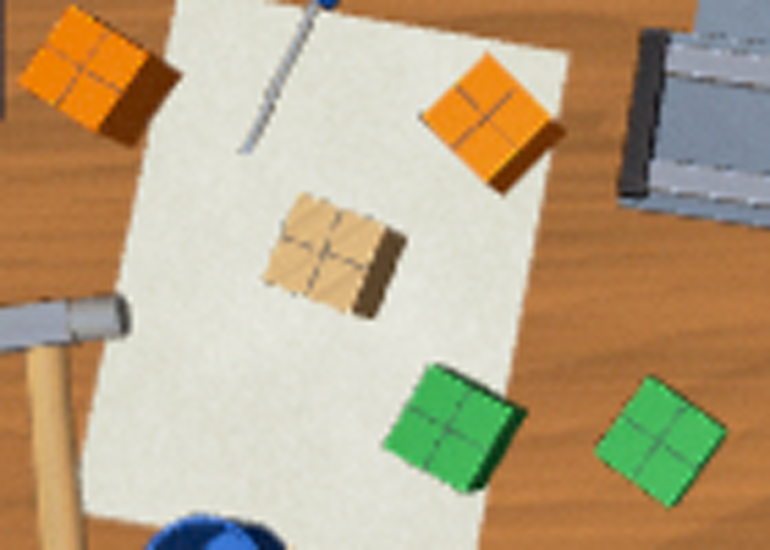

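```bash
python3 - <<'E'
from h import *
a=lambda U,V,z:px2w("top",(U+.5)/5.5-.5+205,(V+.5)/5.5-.5+130,z)
b=lambda U,V,z:px2w("top",(U+.5)/5.5-.5+100,(V+.5)/5.5-.5+150,z)
np.set_printoptions(precision=4,suppress=True)
for n,p in dict(yTL=(337,126,.066),yTR=(358,126,.066),yBL=(302,381,.066),yBR=(322,382,.066),rTR=(627,167,.066),rBR=(624,189,.066),rBL=(356,152,.066),bedBR=(588,423,.042),post=(566,376,.092)).items():print(n,a(*p))
for p in [(303,193),(388,228),(350,313),(264,279),(324,254)]:print('blank',b(*p,.07))
for n,p in dict(o1=(487,117),o2=(82,70),g1=(449,428),g2=(661,440)).items():print(n,b(*p,.07))
# rail end bars
for p in [(64,140),(91,142),(41,305),(70,307),(728,233),(707,400)]: print('rail',a(*p,.03))
E
```

```text
yTL [0.637  0.0251 0.066 ]
yTR [0.6367 0.0129 0.066 ]
yBL [0.49   0.0499 0.066 ]
yBR [0.4891 0.0385 0.066 ]
rTR [ 0.6084 -0.1417  0.066 ]
rBR [ 0.5956 -0.1394  0.066 ]
rBL [0.6215 0.0146 0.066 ]
bedBR [ 0.4625 -0.1165  0.042 ]
post [ 0.4866 -0.0971  0.092 ]
blank [0.5436 0.3763 0.07  ]
blank [0.5222 0.3284 0.07  ]
blank [0.4745 0.3502 0.07  ]
blank [0.4952 0.3985 0.07  ]
blank [0.5084 0.3646 0.07  ]
o1 [0.5843 0.2715 0.07  ]
o2 [0.6177 0.5012 0.07  ]
g1 [0.4081 0.2952 0.07  ]
g2 [0.3978 0.1762 0.07  ]
rail [0.6399 0.1854 0.03  ]
rail [0.6383 0.1694 0.03  ]
rail [0.5419 0.2009 0.03  ]
rail [0.5402 0.1839 0.03  ]
rail [ 0.5733 -0.2066  0.03  ]
rail [ 0.4746 -0.1891  0.03  ]
```

```bash
cat >> h.py <<'E'
from scipy.spatial.transform import Rotation as Ro
import math
JX=np.array([.986,-.168,0]);JX/=np.linalg.norm(JX);JY=np.array([-JX[1],JX[0],0])
COR=np.array([.6238,.0153,.042])
def st():
    s=ctrl.get_state();R=Ro.from_rotvec(s["tool_rot"]).as_matrix();p=s["position"]
    return s,p,R
def delta(P,jaw=None):
    """tool-axis shift in units; turn about tool x (5deg units) so tool y aligns (mod 180) with jaw"""
    s,p,R=st();d=R.T@(np.array(P)-p)
    print("t",round(s["time"],2),"p",p.round(4),"F",s["ft_force"].round(1),"w",round(s["grip_width"],3),"q7",s["joint_positions"][6].round(2))
    print("dist mm",(d*1000).round(1),"units",(d/.3).round(4))
    if jaw is not None:
        T=np.column_stack([[0,0,-1],jaw,np.cross([0,0,-1],jaw)])
        for sg in(1,-1):
            T2=T*np.array([1,sg,sg]);rv=Ro.from_matrix(R.T@T2).as_rotvec()
            print("rot units(5deg)",(np.degrees(rv)/5).round(3))
E
python3 - <<'E'
from h import *
s,p,R=st();print(R.round(3),s["time"])
pre=COR-.118*JX-.135*JY-.045*JY
print(pre)
delta([*pre[:2],.2],JX)
E
```

```text
[[-0.     0.24  -0.971]
 [ 0.002 -0.971 -0.24 ]
 [-1.    -0.002  0.   ]] 0.1
[ 0.47724277 -0.1423229   0.042     ]
t 0.1 p [ 0.1561 -0.6305  0.2216] F [-1.   0.5 -0.6] w 0.999 q7 -0.06
dist mm [  22.2 -396.5 -429.1] units [ 0.0741 -1.3218 -1.4303]
rot units(5deg) [-1.3283e+01 -1.1000e-02  1.8000e-02]
rot units(5deg) [2.2717e+01 2.0000e-02 1.2000e-02]
```

```bash
python3 - <<'E'
from h import *
post=COR-.118*JX-.135*JY
delta([*post[:2],.18],-JY)
E
```

```text
t 0.1 p [ 0.1561 -0.6305  0.2216] F [-1.   0.5 -0.6] w 0.999 q7 -0.06
dist mm [  42.3 -437.8 -447.1] units [ 0.141  -1.4592 -1.4903]
rot units(5deg) [4.717 0.005 0.019]
rot units(5deg) [-3.1283e+01 -2.6000e-02  7.0000e-03]
```

```bash
python3 -m jog '[{"rot":[0,0,0],"travel":[0,-0.09,-0.09],"jaw":-1},{"rot":[0,0,0],"travel":[0,-0.09,-0.09],"jaw":-1},{"rot":[0,0,0],"travel":[0,-0.09,-0.09],"jaw":-1},{"rot":[0,0,0],"travel":[0,-0.09,-0.09],"jaw":-1},{"rot":[0,0,0],"travel":[0,-0.09,-0.09],"jaw":-1},{"rot":[0,0,0],"travel":[0,-0.09,-0.09],"jaw":-1},{"rot":[0,0,0],"travel":[0,-0.09,-0.09],"jaw":-1},{"rot":[0,0,0],"travel":[0,-0.09,-0.09],"jaw":-1}]'
python3 -m jog '[{"rot":[0,0,0],"travel":[0,-0.09,-0.09],"jaw":-1},{"rot":[0,0,0],"travel":[0,-0.09,-0.09],"jaw":-1},{"rot":[0,0,0],"travel":[0,-0.09,-0.09],"jaw":-1},{"rot":[0,0,0],"travel":[0,-0.09,-0.09],"jaw":-1},{"rot":[0,0,0],"travel":[0,-0.09,-0.09],"jaw":-1},{"rot":[0,0,0],"travel":[0,-0.09,-0.09],"jaw":-1},{"rot":[0,0,0],"travel":[0,-0.09,-0.09],"jaw":-1},{"rot":[0,0,0],"travel":[0,0,0],"jaw":-0.5}]'
python3 -m jog '[{"rot":[1,0,0],"travel":[0,0,0],"jaw":-0.3},{"rot":[1,0,0],"travel":[0,0,0],"jaw":-0.3},{"rot":[1,0,0],"travel":[0,0,0],"jaw":-0.3},{"rot":[1,0,0],"travel":[0,0,0],"jaw":-0.3},{"rot":[0.72,0,0],"travel":[0,0,0],"jaw":-0.3},{"rot":[0,0,0],"travel":[0,0,0],"jaw":-0.3}]'
python3 - <<'E'
from h import *
post=COR-.118*JX-.135*JY
delta([*post[:2],.18],-JY)
for n in("scene","top"): cv2.imwrite(f"pics/{n}1.png",ctrl.get_image(n)[:,:,::-1])
E
```

```text
time: 0.9
position: [0.3144, -0.3677, 0.2222]
tool_rot: [2.092, 0.255, -2.093]
ft_force: [1.4, -0.7, 0.2]
grip_width: 0.999
time: 1.7
position: [0.4542, -0.1346, 0.2226]
tool_rot: [2.09, 0.267, -2.086]
ft_force: [0.9, -0.1, 0.2]
grip_width: 0.967
time: 2.3
position: [0.4515, -0.141, 0.2222]
tool_rot: [-2.132, 0.182, 2.134]
ft_force: [-0.2, -0.1, -0.7]
grip_width: 0.653
t 2.3 p [ 0.4515 -0.141   0.2222] F [-0.2 -0.1 -0.7] w 0.653 q7 -1.47
dist mm [ 42.2 -48.  -25.6] units [ 0.1406 -0.1601 -0.0854]
rot units(5deg) [-0.013  0.009 -0.002]
rot units(5deg) [ 3.5987e+01 -4.0000e-03 -1.4000e-02]
```

```bash
python3 -m jog '[{"rot":[0,0,0],"travel":[0.07,-0.08,-0.043],"jaw":-0.3},{"rot":[0,0,0],"travel":[0.07,-0.08,-0.043],"jaw":-0.3},{"rot":[0,0,0],"travel":[0,0,0],"jaw":-0.3},{"rot":[0,0,0],"travel":[0,0,0],"jaw":-0.3}]'
python3 - <<'E'
from h import *
post=COR-.118*JX-.135*JY
delta([*post[:2],.057],-JY)
for n in("scene","top"): cv2.imwrite(f"pics/{n}2.png",cv2.resize(ctrl.get_image(n)[100:300,150:400,::-1],None,fx=3,fy=3))
E
```

```text
time: 2.8
position: [0.4851, -0.0972, 0.18]
tool_rot: [-2.133, 0.178, 2.136]
ft_force: [0.6, -0.5, 0.3]
grip_width: 0.653
t 2.8 p [ 0.4851 -0.0972  0.18  ] F [ 0.6 -0.5  0.3] w 0.653 q7 -1.62
dist mm [123.    0.8   0. ] units [4.101e-01 2.600e-03 1.000e-04]
rot units(5deg) [0.022 0.017 0.001]
rot units(5deg) [-3.5978e+01 -2.0000e-03  2.7000e-02]
```

View pics/scene2.png

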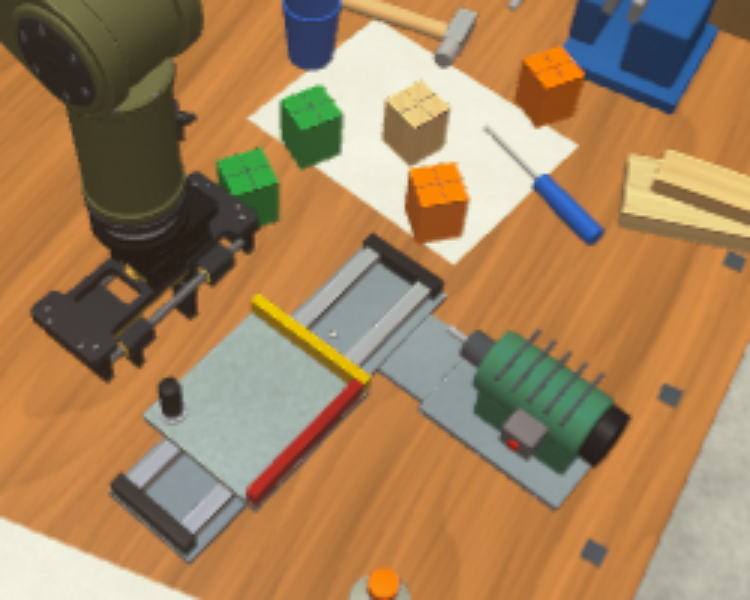

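```bash
python3 - <<'E'
from h import *
f=lambda U,V,z:px2w("scene",(U+.5)/3-.5+150,(V+.5)/3-.5+100,z).round(4)
print(f(169,383,.092),f(416,105,.07),f(366,377,.066))
E
python3 -m jog '[{"rot":[0,0,0],"travel":[0.13,0,0],"jaw":-0.3},{"rot":[0,0,0],"travel":[0.13,0,0],"jaw":-0.3},{"rot":[0,0,0],"travel":[0.1,0,0],"jaw":-0.3},{"rot":[0,0,0],"travel":[0.05,0,0],"jaw":-0.3},{"rot":[0,0,0],"travel":[0,0,0],"jaw":1},{"rot":[0,0,0],"travel":[0,0,0],"jaw":1},{"rot":[0,0,0],"travel":[0,0,0],"jaw":1},{"rot":[0,0,0],"travel":[0,0,0],"jaw":1}]' 12
```

```text
[ 0.486  -0.0972  0.092 ] [0.5102 0.3593 0.07  ] [0.6359 0.0193 0.066 ]
time: 3.7
position: [0.4867, -0.0979, 0.0591]
tool_rot: [-2.136, 0.182, 2.131]
ft_force: [0.5, 0.2, 1.1]
grip_width: 0.374
```

```bash
python3 -m jog '[{"rot":[0,0,0],"travel":[0,0,0],"jaw":1},{"rot":[0,0,0],"travel":[0,0,0],"jaw":1},{"rot":[0,0,0],"travel":[0,-0.03,0],"jaw":1},{"rot":[0,0,0],"travel":[0,-0.06,0],"jaw":1},{"rot":[0,0,0],"travel":[0,-0.06,0],"jaw":1},{"rot":[0,0,0],"travel":[0,-0.06,0],"jaw":1},{"rot":[0,0,0],"travel":[0,-0.06,0],"jaw":1},{"rot":[0,0,0],"travel":[0,-0.03,0],"jaw":1}]' 15
python3 - <<'E'
from h import *
post=COR-.118*JX-.135*JY
delta([*(post+.1*JY)[:2],.058],-JY)
print((st()[1]-post)@JY,(st()[1]-post)@JX)
E
```

```text
time: 4.5
position: [0.5019, -0.007, 0.0584]
tool_rot: [-2.137, 0.178, 2.131]
ft_force: [-0.0, -2.0, 5.4]
grip_width: 0.245
t 4.5 p [ 0.5019 -0.007   0.0584] F [-0.  -2.   5.4] w 0.245 q7 -1.91
dist mm [ 0.4 -7.4  1.5] units [ 0.0013 -0.0248  0.0051]
rot units(5deg) [ 0.018 -0.027  0.006]
rot units(5deg) [-3.5982e+01 -1.0000e-02 -4.2000e-02]
0.09256985462334573 0.0015263278362669282
```

```bash
for i in 1; do python3 -m jog '[{"rot":[0,0,0],"travel":[0,-0.02,0],"jaw":1},{"rot":[0,0,0],"travel":[0,-0.02,0],"jaw":1},{"rot":[0,0,0],"travel":[0,-0.02,0],"jaw":1}]'; done
python3 -m jog '[{"rot":[0,0,0],"travel":[0,-0.02,0],"jaw":1},{"rot":[0,0,0],"travel":[0,-0.02,0],"jaw":1},{"rot":[0,0,0],"travel":[0,0,0],"jaw":1}]'
python3 - <<'E'
from h import *
post=COR-.118*JX-.135*JY
print((st()[1]-post)@JY,(st()[1]-post)@JX)
cv2.imwrite(f"pics/top3.png",cv2.resize(ctrl.get_image("top")[130:220,205:345,::-1],None,fx=5.5,fy=5.5,interpolation=cv2.INTER_CUBIC))
cv2.imwrite(f"pics/scene3.png",cv2.resize(ctrl.get_image("scene")[100:300,150:400,::-1],None,fx=3,fy=3))
E
```

```text
time: 4.8
position: [0.5045, 0.0085, 0.0584]
tool_rot: [-2.135, 0.182, 2.132]
ft_force: [0.7, -1.5, 6.2]
grip_width: 0.24
time: 5.1
position: [0.5066, 0.0205, 0.0584]
tool_rot: [-2.134, 0.182, 2.131]
ft_force: [0.6, 1.3, 5.5]
grip_width: 0.247
0.1204097338826555 0.001590668941056788
```

View pics/scene3.png

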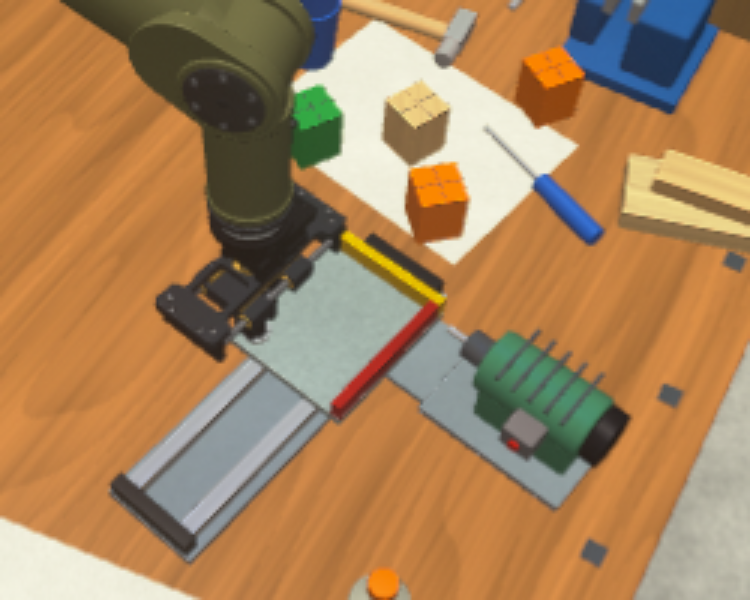

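```bash
python3 -m jog '[{"rot":[0,0,0],"travel":[0,-0.013,0],"jaw":1},{"rot":[0,0,0],"travel":[0,-0.013,0],"jaw":1},{"rot":[0,0,0],"travel":[0,0,0],"jaw":1}]' 25
python3 -m jog '[{"rot":[0,0,0],"travel":[0,-0.013,0],"jaw":1},{"rot":[0,0,0],"travel":[0,-0.013,0],"jaw":1},{"rot":[0,0,0],"travel":[0,0,0],"jaw":1}]'
```

```text
time: 5.5
position: [0.5071, 0.0234, 0.0583]
tool_rot: [-2.135, 0.191, 2.135]
ft_force: [-2.1, -10.4, 11.1]
grip_width: 0.246
time: 5.8
position: [0.5071, 0.0234, 0.0581]
tool_rot: [-2.133, 0.207, 2.141]
ft_force: [-6.6, -23.9, 15.2]
grip_width: 0.241
```

```bash
python3 -m jog '[{"rot":[0,0,0],"travel":[0,0.02,0],"jaw":1},{"rot":[0,0,0],"travel":[0,0.015,0],"jaw":1},{"rot":[0,0,0],"travel":[0,0,0],"jaw":1},{"rot":[0,0,0],"travel":[0,0,0],"jaw":-0.3},{"rot":[0,0,0],"travel":[0,0,0],"jaw":-0.3},{"rot":[0,0,0],"travel":[0,0,0],"jaw":-0.3},{"rot":[0,0,0],"travel":[0,0,0],"jaw":-0.3}]'
python3 -m jog '[{"rot":[0,0,0],"travel":[-0.1,0,0],"jaw":-0.5},{"rot":[0,0,0],"travel":[-0.16,0,0],"jaw":-1},{"rot":[0,0,0],"travel":[-0.16,0,0],"jaw":-1},{"rot":[0,0,0],"travel":[0,0,0],"jaw":-1}]'
python3 - <<'E'
from h import *
A=np.array([.909,-.415,0])
delta([.5089,.3630,.18],A);delta([.5089,.3630,.18],JY)
cv2.imwrite(f"pics/top4.png",cv2.resize(ctrl.get_image("top")[130:220,205:345,::-1],None,fx=5.5,fy=5.5,interpolation=cv2.INTER_CUBIC))
cv2.imwrite(f"pics/scene4.png",cv2.resize(ctrl.get_image("scene")[100:220,220:380,::-1],None,fx=5,fy=5,interpolation=cv2.INTER_CUBIC))
E
```

```text
time: 6.5
position: [0.5061, 0.0262, 0.0571]
tool_rot: [-2.132, 0.18, 2.134]
ft_force: [-1.0, 0.9, -0.5]
grip_width: 0.524
time: 6.9
position: [0.5108, 0.0268, 0.19]
tool_rot: [-2.146, 0.18, 2.121]
ft_force: [-0.0, -0.4, -0.0]
grip_width: 0.89
t 6.9 p [0.5108 0.0268 0.19  ] F [-0.  -0.4 -0. ] w 0.89 q7 -1.89
dist mm [   9.6 -331.2   58.4] units [ 0.0319 -1.1038  0.1947]
rot units(5deg) [-15.024  -0.12   -0.079]
rot units(5deg) [20.975 -0.085  0.128]
t 6.9 p [0.5108 0.0268 0.19  ] F [-0.  -0.4 -0. ] w 0.89 q7 -1.89
dist mm [   9.6 -331.2   58.4] units [ 0.0319 -1.1038  0.1947]
rot units(5deg) [-3.5998e+01 -1.5000e-02 -2.0900e-01]
rot units(5deg) [ 0.002 -0.133  0.01 ]
```

View pics/scene4.png

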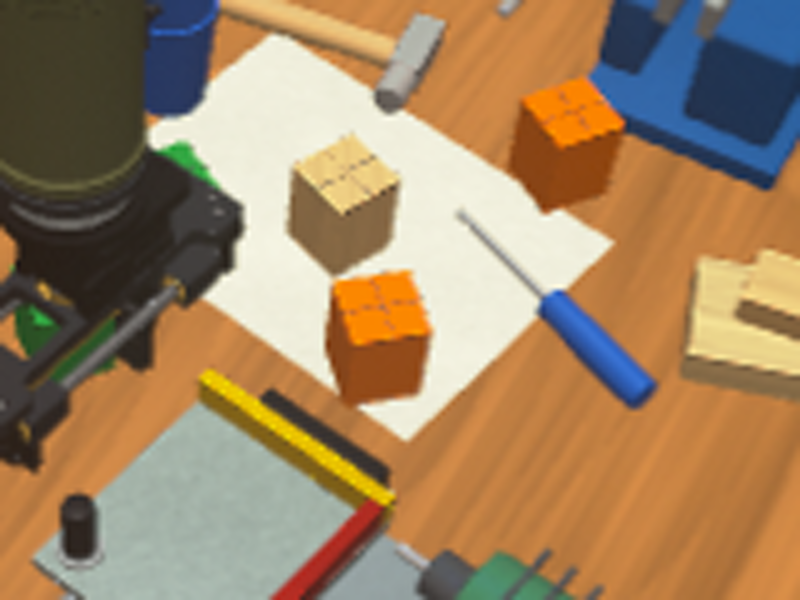

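View pics/top4.png

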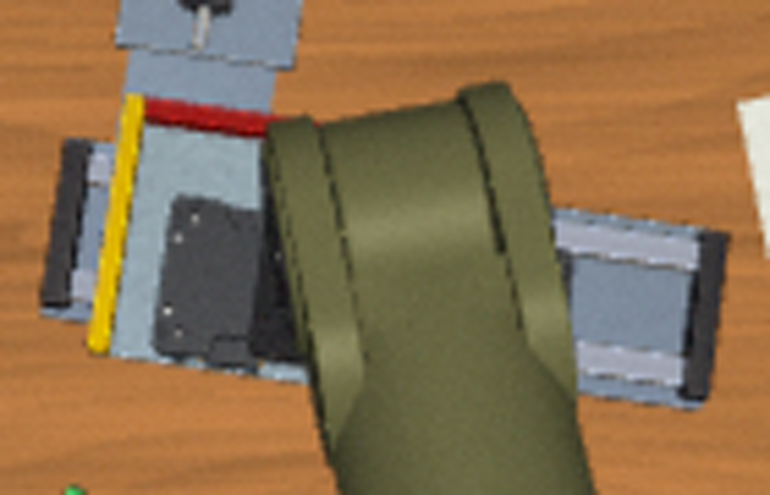

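```bash
python3 - <<'E'
from h import *
f=lambda U,V,z:px2w("scene",(U+.5)/5-.5+220,(V+.5)/5-.5+100,z).round(4)
for p in [(351,134),(401,178),(345,214),(290,172),(347,175)]: print(f(*p,.07))
print(f(337,275,0))
a=lambda U,V,z:px2w("top",(U+.5)/5.5-.5+205,(V+.5)/5.5-.5+130,z)
print((a(126,95,.066)-a(337,126,.066))@JY,(a(90,353,.066)-a(302,381,.066))@JY)
print("bit",a(197,48,.08),"corner now",COR+.1235*JY,"blank goal",COR+.1235*JY-.027*(JX+JY))
for c in [(.5089,.363),(.509,.361)]:
  for dx in(-.027,.027):
    P=[[c[0]+.909*i+.415*j,c[1]-.415*i+.909*j,.07] for i in(-.027,.027) for j in(-.027,.027)]
  print([((w2px("scene",q)+.5-[220,100])*5-.5).round(0) for q in P])
  print([((w2px("top",q)+.5-[100,150])*5.5-.5).round(0) for q in P])
E
```

```text
[0.4962 0.3967 0.07  ]
[0.5449 0.3779 0.07  ]
[0.5276 0.3284 0.07  ]
[0.4772 0.3426 0.07  ]
[0.512  0.3608 0.07  ]
[0.5256 0.3334 0.    ]
0.123202135015038 0.12204742597490169
bit [0.68176531 0.10449084 0.08      ] corner now [0.64454364 0.13704544 0.042     ] blank goal [0.61339219 0.11496407 0.042     ]
[array([290., 163.]), array([352., 132.]), array([337., 212.]), array([400., 179.])]
[array([351., 315.]), array([264., 278.]), array([390., 228.]), array([303., 191.])]
[array([288., 165.]), array([350., 134.]), array([336., 214.]), array([398., 181.])]
[array([355., 315.]), array([267., 278.]), array([394., 228.]), array([306., 191.])]
```

```bash
python3 -m jog '[{"rot":[0.8,0,0],"travel":[0,-0.14,0.028],"jaw":-1},{"rot":[0.8,0,0],"travel":[0,-0.14,0.04],"jaw":-1},{"rot":[0.8,0,0],"travel":[0,-0.14,0.05],"jaw":-1},{"rot":[0,0,0],"travel":[0,-0.14,0.06],"jaw":-1},{"rot":[0,0,0],"travel":[0,-0.14,0.06],"jaw":-1},{"rot":[0,0,0],"travel":[0,-0.14,0.06],"jaw":-1},{"rot":[0,0,0],"travel":[0,-0.14,0.06],"jaw":-1},{"rot":[0,0,0],"travel":[0,0,0],"jaw":-1}]'
python3 - <<'E'
from h import *
delta([.510,.3625,.10],-np.array([.383,.924,0]))
E
```

```text
time: 7.8
position: [0.4933, 0.3227, 0.1789]
tool_rot: [-2.014, 0.379, 2.03]
ft_force: [-1.0, 0.4, 0.1]
grip_width: 0.999
t 7.8 p [0.4933 0.3227 0.1789] F [-1.   0.4  0.1] w 0.999 q7 -2.69
dist mm [ 78.7 -43.5  -1.8] units [ 0.2624 -0.1449 -0.0061]
rot units(5deg) [ 0.291  0.084 -0.052]
rot units(5deg) [-35.709   0.081   0.131]
```

```bash
for k in 1; do python3 -m jog '[{"rot":[-1,0,0],"travel":[0,0,0],"jaw":-1},{"rot":[-1,0,0],"travel":[0,0,0],"jaw":-1},{"rot":[-1,0,0],"travel":[0,0,0],"jaw":-1},{"rot":[-1,0,0],"travel":[0,0,0],"jaw":-1},{"rot":[-1,0,0],"travel":[0,0,0],"jaw":-1},{"rot":[-1,0,0],"travel":[0,0,0],"jaw":-1},{"rot":[-1,0,0],"travel":[0,0,0],"jaw":-1},{"rot":[-1,0,0],"travel":[0,0,0],"jaw":-1}]'; done
python3 -m jog '[{"rot":[-1,0,0],"travel":[0,0,0],"jaw":-1},{"rot":[-1,0,0],"travel":[0,0,0],"jaw":-1},{"rot":[-1,0,0],"travel":[0,0,0],"jaw":-1},{"rot":[-1,0,0],"travel":[0,0,0],"jaw":-1},{"rot":[-1,0,0],"travel":[0,0,0],"jaw":-1},{"rot":[-1,0,0],"travel":[0,0,0],"jaw":-1},{"rot":[-1,0,0],"travel":[0,0,0],"jaw":-1},{"rot":[-1,0,0],"travel":[0,0,0],"jaw":-1}]'
python3 -m jog '[{"rot":[-1,0,0],"travel":[0,0,0],"jaw":-1},{"rot":[-0.6,0,0],"travel":[0,0,0],"jaw":-1},{"rot":[0,0,0],"travel":[0,0,0],"jaw":-1}]'
python3 - <<'E'
from h import *
delta([.510,.3625,.12],np.array([.924,-.383,0]))
E
```

```text
time: 8.6
position: [0.4979, 0.3137, 0.1801]
tool_rot: [2.041, 0.328, -2.055]
ft_force: [-0.9, 1.0, -0.3]
grip_width: 0.999
time: 9.4
position: [0.4979, 0.3137, 0.1802]
tool_rot: [1.597, 0.895, -1.61]
ft_force: [-0.2, 0.7, -0.4]
grip_width: 1.001
time: 9.7
position: [0.498, 0.314, 0.1803]
tool_rot: [1.503, 0.984, -1.515]
ft_force: [0.1, 0.2, 0.4]
grip_width: 1.0
t 9.7 p [0.498  0.314  0.1803] F [0.1 0.2 0.4] w 1.0 q7 -1.22
dist mm [ 60.1  -8.3 -49.5] units [ 0.2003 -0.0278 -0.1651]
rot units(5deg) [-0.267  0.055  0.052]
rot units(5deg) [35.733  0.082 -0.085]
```

```bash
python3 -m jog '[{"rot":[-0.27,0.05,0.05],"travel":[0,-0.014,-0.083],"jaw":-1},{"rot":[0,0,0],"travel":[0,-0.014,-0.082],"jaw":-1},{"rot":[0,0,0],"travel":[0.1,0,0],"jaw":-1},{"rot":[0,0,0],"travel":[0.1,0,0],"jaw":-1},{"rot":[0,0,0],"travel":[0,0,0],"jaw":-1}]'
python3 - <<'E'
from h import *
delta([.510,.3625,.034],np.array([.924,-.383,0]))
cv2.imwrite(f"pics/scene5.png",cv2.resize(ctrl.get_image("scene")[80:200,210:370,::-1],None,fx=5,fy=5,interpolation=cv2.INTER_CUBIC))
cv2.imwrite(f"pics/top5.png",cv2.resize(ctrl.get_image("top")[150:250,100:240,::-1],None,fx=5.5,fy=5.5,interpolation=cv2.INTER_CUBIC))
E
```

```text
time: 10.2
position: [0.5075, 0.3617, 0.1166]
tool_rot: [1.486, 0.997, -1.499]
ft_force: [0.2, -1.0, -0.4]
grip_width: 1.002
t 10.2 p [0.5075 0.3617 0.1166] F [ 0.2 -1.  -0.4] w 1.002 q7 -1.32
dist mm [82.6  2.3 -2.2] units [ 0.2754  0.0076 -0.0073]
rot units(5deg) [0.006 0.071 0.044]
rot units(5deg) [-35.994  -0.07    0.111]
```

View pics/scene5.png

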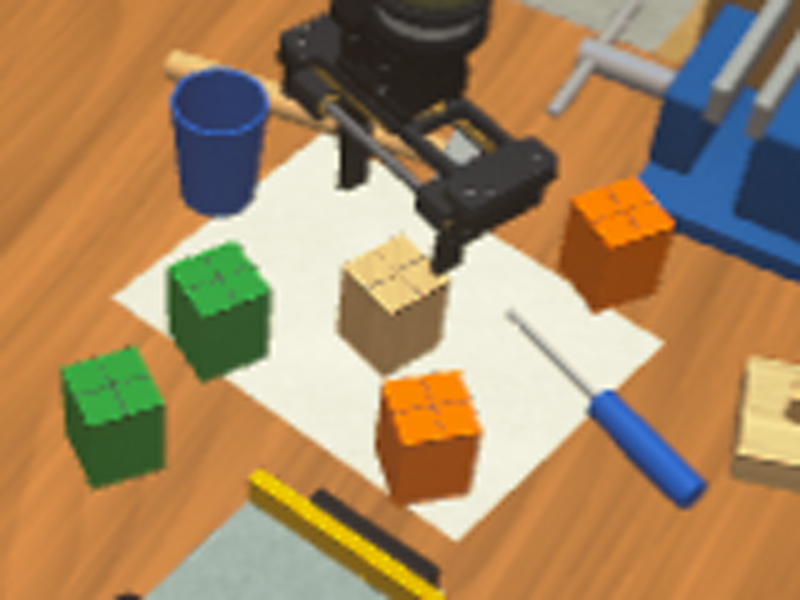

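View pics/top5.png

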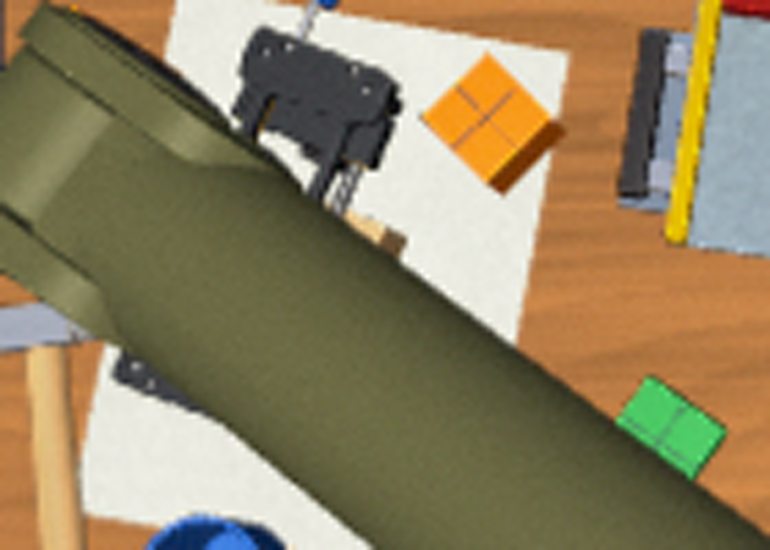

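```bash
python3 - <<'E'
from h import *
s,p,R=st();
for k in(-.0435,0,.0435):print(((w2px("scene",p+R[:,1]*k)+.5-[210,80])*5-.5).round(0))
E
python3 -m jog '[{"rot":[0,0.07,0.04],"travel":[0.07,0.0075,-0.0075],"jaw":-1},{"rot":[0,0,0],"travel":[0.08,0,0],"jaw":-1},{"rot":[0,0,0],"travel":[0.08,0,0],"jaw":-1},{"rot":[0,0,0],"travel":[0.042,0,0],"jaw":-1},{"rot":[0,0,0],"travel":[0,0,0],"jaw":-1}]'
python3 - <<'E'
from h import *
delta([.510,.3625,.034],np.array([.924,-.383,0]))
E
```

```text
[362. 180.]
[403. 218.]
[445. 256.]
time: 10.8
position: [0.5129, 0.3661, 0.0396]
tool_rot: [1.498, 0.999, -1.485]
ft_force: [-0.0, -0.0, -0.8]
grip_width: 0.997
t 10.8 p [0.5129 0.3661 0.0396] F [-0.  -0.  -0.8] w 0.997 q7 -1.36
dist mm [ 5.5 -1.3  4.5] units [ 0.0185 -0.0045  0.0151]
rot units(5deg) [ 0.02  -0.075 -0.042]
rot units(5deg) [-35.979   0.066  -0.118]
```

```bash
python3 -m jog '[{"rot":[0,-0.07,-0.04],"travel":[0.015,0,0.013],"jaw":-1},{"rot":[0,0,0],"travel":[0,0,0],"jaw":1},{"rot":[0,0,0],"travel":[0,0,0],"jaw":1},{"rot":[0,0,0],"travel":[0,0,0],"jaw":1},{"rot":[0,0,0],"travel":[0,0,0],"jaw":1},{"rot":[0,0,0],"travel":[0,0,0],"jaw":1},{"rot":[0,0,0],"travel":[0,0,0],"jaw":1},{"rot":[0,0,0],"travel":[0,0,0],"jaw":1}]' 35
python3 - <<'E'
from h import *
delta([.510,.3625,.034],np.array([.924,-.383,0]))
cv2.imwrite(f"pics/scene6.png",cv2.resize(ctrl.get_image("scene")[80:200,210:370,::-1],None,fx=5,fy=5,interpolation=cv2.INTER_CUBIC))
E
```

```text
time: 11.6
position: [0.5115, 0.3636, 0.0357]
tool_rot: [1.492, 0.999, -1.489]
ft_force: [-0.6, 0.4, 2.6]
grip_width: 0.617
t 11.6 p [0.5115 0.3636 0.0357] F [-0.6  0.4  2.6] w 0.617 q7 -1.36
dist mm [ 1.7 -1.   1.5] units [ 0.0057 -0.0032  0.0051]
rot units(5deg) [ 0.034 -0.021 -0.011]
rot units(5deg) [-3.5966e+01  1.7000e-02 -3.2000e-02]
```

View pics/scene6.png

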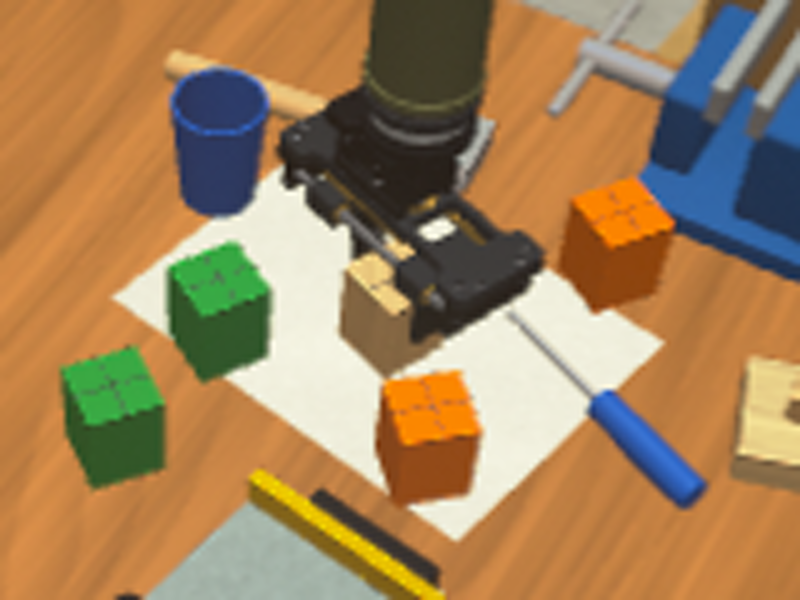

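```bash
python3 -m jog '[{"rot":[0,0,0],"travel":[-0.05,0,0],"jaw":1},{"rot":[0,0,0],"travel":[-0.1,0,0],"jaw":1},{"rot":[0,0,0],"travel":[-0.13,0,0],"jaw":1},{"rot":[0,0,0],"travel":[-0.13,0,0],"jaw":1},{"rot":[0,0,0],"travel":[0,0,0],"jaw":1}]'
python3 - <<'E'
from h import *
g=COR+.1235*JY-.047*JX-.047*JY
delta([*g[:2],.16],JX)
E
```

```text
time: 12.15
position: [0.514, 0.3661, 0.1656]
tool_rot: [1.502, 0.999, -1.479]
ft_force: [0.4, 0.4, -1.7]
grip_width: 0.619
t 12.15 p [0.514  0.3661 0.1656] F [ 0.4  0.4 -1.7] w 0.619 q7 -1.29
dist mm [  4.5 172.3 218.4] units [0.0151 0.5742 0.7279]
rot units(5deg) [-2.536 -0.112 -0.097]
rot units(5deg) [33.463 -0.142  0.165]
```

```bash
python3 -m jog '[{"rot":[0,0,0],"travel":[0,0.082,0.104],"jaw":1},{"rot":[0,0,0],"travel":[0,0.082,0.104],"jaw":1},{"rot":[0,0,0],"travel":[0,0.082,0.104],"jaw":1},{"rot":[0,0,0],"travel":[0,0.082,0.104],"jaw":1},{"rot":[0,0,0],"travel":[0,0.082,0.104],"jaw":1},{"rot":[0,0,0],"travel":[0,0.082,0.104],"jaw":1},{"rot":[0,0,0],"travel":[0,0.082,0.104],"jaw":1},{"rot":[-1,-0.1,-0.09],"travel":[0,0,0],"jaw":1}]'
python3 -m jog '[{"rot":[-1,0,0],"travel":[0,0,0],"jaw":1},{"rot":[-0.54,0,0],"travel":[0,0,0],"jaw":1},{"rot":[0,0,0],"travel":[0,0,0],"jaw":1},{"rot":[0,0,0],"travel":[0,0,0],"jaw":1}]'
python3 - <<'E'
from h import *
g=COR+.1235*JY-.047*JX-.047*JY
delta([*g[:2],.09],JX)
cv2.imwrite(f"pics/scene7.png",cv2.resize(ctrl.get_image("scene")[120:270,180:380,::-1],None,fx=4,fy=4,interpolation=cv2.INTER_CUBIC))
E
```

```text
time: 12.95
position: [0.5893, 0.0862, 0.1576]
tool_rot: [1.423, 1.042, -1.446]
ft_force: [0.3, -0.8, -1.0]
grip_width: 0.616
time: 13.35
position: [0.5874, 0.0955, 0.1582]
tool_rot: [1.325, 1.127, -1.342]
ft_force: [0.2, 0.1, -1.2]
grip_width: 0.618
t 13.35 p [0.5874 0.0955 0.1582] F [ 0.2  0.1 -1.2] w 0.618 q7 -0.58
dist mm [68.1  2.9 -4. ] units [ 0.2271  0.0098 -0.0132]
rot units(5deg) [-0.011  0.071  0.094]
rot units(5deg) [35.989  0.148 -0.111]
```

View pics/scene7.png

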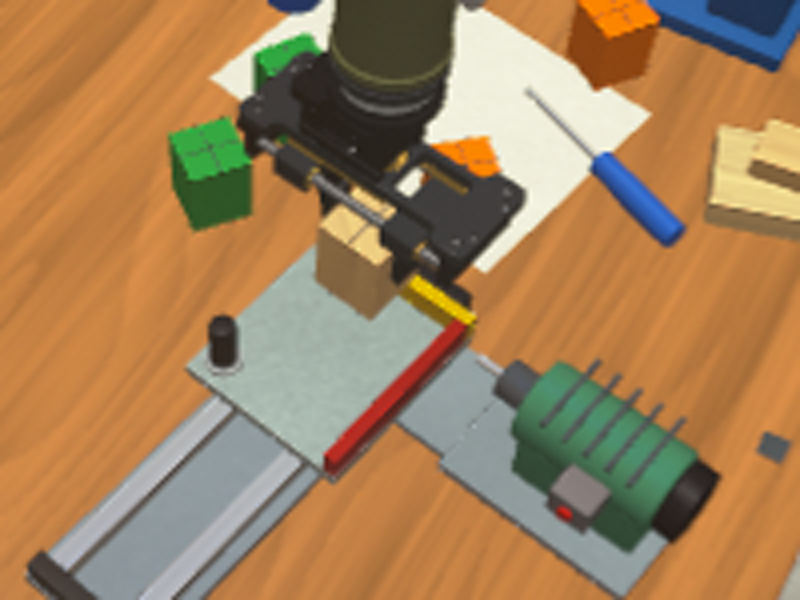

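```bash
python3 -m jog '[{"rot":[0,0.07,0.09],"travel":[0.08,0.01,-0.013],"jaw":1},{"rot":[0,0,0],"travel":[0.1,0,0],"jaw":1},{"rot":[0,0,0],"travel":[0.05,0,0],"jaw":1},{"rot":[0,0,0],"travel":[0,0,0],"jaw":1},{"rot":[0,0,0],"travel":[0,0,0],"jaw":1}]'
python3 - <<'E'
from h import *
g=COR+.1235*JY-.047*JX-.047*JY
delta([*g[:2],.0777],JX)
E
```

```text
time: 13.9
position: [0.5913, 0.0992, 0.0899]
tool_rot: [1.333, 1.125, -1.332]
ft_force: [-0.0, -0.1, -0.6]
grip_width: 0.622
t 13.9 p [0.5913 0.0992 0.0899] F [-0.  -0.1 -0.6] w 0.622 q7 -0.63
dist mm [12.2 -0.9  0.8] units [ 0.0406 -0.003   0.0025]
rot units(5deg) [ 0.002 -0.007 -0.004]
rot units(5deg) [-3.5998e+01  6.0000e-03 -1.1000e-02]
```

```bash
python3 -m jog '[{"rot":[0,0,0],"travel":[0.02,0,0],"jaw":1},{"rot":[0,0,0],"travel":[0.012,0,0],"jaw":1},{"rot":[0,0,0],"travel":[0,0,0],"jaw":1},{"rot":[0,0,0],"travel":[0,0,0],"jaw":1}]'
python3 -m jog '[{"rot":[0,0,0],"travel":[0.006,0,0],"jaw":1},{"rot":[0,0,0],"travel":[0,0,0],"jaw":1},{"rot":[0,0,0],"travel":[0,0,0],"jaw":1}]'
```

```text
time: 14.3
position: [0.5911, 0.0989, 0.0799]
tool_rot: [1.333, 1.125, -1.332]
ft_force: [-0.8, -0.5, -0.6]
grip_width: 0.617
time: 14.6
position: [0.591, 0.0989, 0.0779]
tool_rot: [1.333, 1.125, -1.332]
ft_force: [0.6, -1.0, -2.0]
grip_width: 0.623
```

```bash
python3 -m jog '[{"rot":[0,0,0],"travel":[0.004,0,0],"jaw":1},{"rot":[0,0,0],"travel":[0,0,0],"jaw":1},{"rot":[0,0,0],"travel":[0,0,0],"jaw":1}]'
```

```text
time: 14.9
position: [0.5911, 0.0989, 0.0776]
tool_rot: [1.332, 1.124, -1.332]
ft_force: [-3.0, -1.5, 5.4]
grip_width: 0.617
```

```bash
python3 -m jog '[{"rot":[0,0,0],"travel":[0.004,0,0],"jaw":1},{"rot":[0,0,0],"travel":[0,0,0],"jaw":1},{"rot":[0,0,0],"travel":[0,0,0],"jaw":1}]'
```

```text
time: 15.2
position: [0.5911, 0.0989, 0.0776]
tool_rot: [1.332, 1.124, -1.332]
ft_force: [-4.3, -1.8, 11.9]
grip_width: 0.616
```

```bash
python3 -m jog '[{"rot":[0,0,0],"travel":[-0.006,0,0],"jaw":1},{"rot":[0,0,0],"travel":[0,0.02,-0.02],"jaw":1},{"rot":[0,0,0],"travel":[0,0.02,-0.02],"jaw":1},{"rot":[0,0,0],"travel":[0,0.01,-0.01],"jaw":1},{"rot":[0,0,0],"travel":[0,0,0],"jaw":1},{"rot":[0,0,0],"travel":[0,0,0],"jaw":1}]'
cat >> h.py <<'E'
def rep():
    s,p,R=st();d=p-COR-.1235*JY;f=s["ft_force"]
    print("t",round(s["time"],2),"corner-frame mm x %.1f y %.1f z %.1f"%(d@JX*1e3,d@JY*1e3,d[2]*1e3),"F jx %.1f jy %.1f z %.1f"%(f@JX,f@JY,f[2]))
E
python3 -c "
from h import *
rep();delta([.6,.1,.0776],JX)"
```

```text
time: 15.8
position: [0.6093, 0.1115, 0.0776]
tool_rot: [1.334, 1.124, -1.331]
ft_force: [0.4, -0.5, 3.3]
grip_width: 0.613
t 15.8 corner-frame mm x -30.4 y -31.1 z 35.6 F jx 0.5 jy -0.4 z 3.3
t 15.8 p [0.6093 0.1115 0.0776] F [ 0.4 -0.5  3.3] w 0.613 q7 -0.66
dist mm [-0.  -7.3 12.9] units [-0.0001 -0.0243  0.043 ]
rot units(5deg) [ 0.003 -0.011 -0.016]
rot units(5deg) [-3.5997e+01  2.6000e-02 -1.8000e-02]
```

Only about 3–4 mm left in each direction. Push towards yellow first.

```bash
python3 -m jog '[{"rot":[0,0,0],"travel":[0,0,-0.01],"jaw":1},{"rot":[0,0,0],"travel":[0,0,-0.01],"jaw":1},{"rot":[0,0,0],"travel":[0,0,0],"jaw":1},{"rot":[0,0,0],"travel":[0,0,0],"jaw":1}]'; python3 -c "
from h import *
rep()"
python3 -m jog '[{"rot":[0,0,0],"travel":[0,0.01,0],"jaw":1},{"rot":[0,0,0],"travel":[0,0.005,0],"jaw":1},{"rot":[0,0,0],"travel":[0,0,0],"jaw":1},{"rot":[0,0,0],"travel":[0,0,0],"jaw":1}]'; python3 -c "
from h import *
rep()"
```

```text
time: 16.2
position: [0.6102, 0.1153, 0.0777]
tool_rot: [1.332, 1.122, -1.333]
ft_force: [-1.0, -4.3, 5.0]
grip_width: 0.62
t 16.2 corner-frame mm x -30.2 y -27.2 z 35.7 F jx -0.2 jy -4.4 z 5.0
time: 16.6
position: [0.6107, 0.1153, 0.0777]
tool_rot: [1.326, 1.127, -1.339]
ft_force: [-10.7, -5.3, 13.6]
grip_width: 0.62
t 16.6 corner-frame mm x -29.7 y -27.2 z 35.7 F jx -9.7 jy -7.0 z 13.6
```

```bash
python3 -m jog '[{"rot":[0,0,0],"travel":[-0.008,0,0],"jaw":1},{"rot":[0,0,0],"travel":[0,0,0],"jaw":1},{"rot":[0,0,0],"travel":[0,0,0],"jaw":1}]'; python3 -c "
from h import *
rep();delta([.6,.1,.0776],JX)
cv2.imwrite('pics/scene8.png',cv2.resize(ctrl.get_image('scene')[150:240,240:360,::-1],None,fx=6,fy=6,interpolation=cv2.INTER_CUBIC))
cv2.imwrite('pics/top8.png',cv2.resize(ctrl.get_image('top')[130:220,205:305,::-1],None,fx=6,fy=6,interpolation=cv2.INTER_CUBIC))"
```

```text
time: 16.9
position: [0.6127, 0.115, 0.0785]
tool_rot: [1.33, 1.125, -1.336]
ft_force: [-3.1, -3.0, -0.6]
grip_width: 0.616
t 16.9 corner-frame mm x -27.7 y -27.1 z 36.5 F jx -2.6 jy -3.4 z -0.6
t 16.9 p [0.6127 0.115  0.0785] F [-3.1 -3.  -0.6] w 0.616 q7 -0.67
dist mm [  1.  -10.   16.9] units [ 0.0033 -0.0333  0.0564]
rot units(5deg) [-0.006  0.023  0.028]
rot units(5deg) [35.994  0.044 -0.036]
```

View pics/scene8.png

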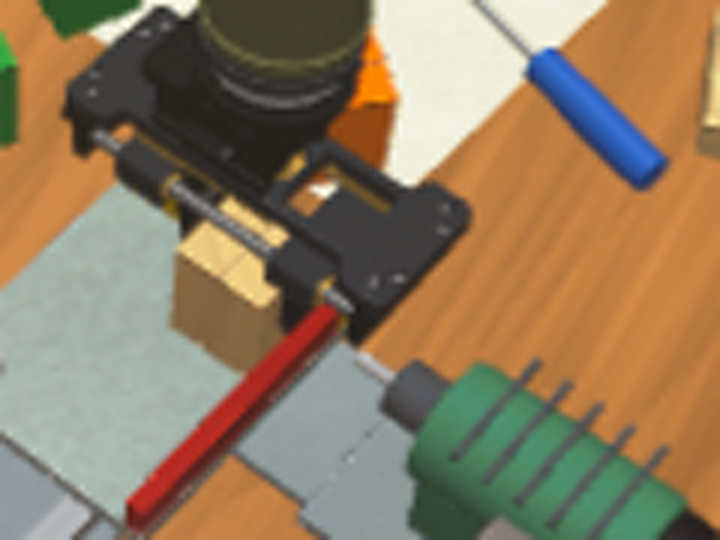

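View pics/top8.png

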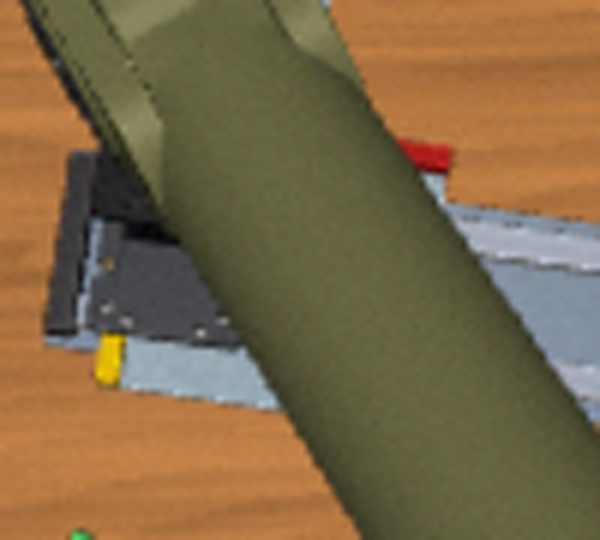

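```bash
python3 -m jog '[{"rot":[0,0,0],"travel":[0,0.006,0],"jaw":1},{"rot":[0,0,0],"travel":[0,0.006,0],"jaw":1},{"rot":[0,0,0],"travel":[0,0,0],"jaw":1},{"rot":[0,0,0],"travel":[0,0,0],"jaw":1}]'; python3 -c "
from h import *
rep()"
python3 -m jog '[{"rot":[0,0,0],"travel":[0,0,-0.007],"jaw":1},{"rot":[0,0,0],"travel":[0,0,0],"jaw":1},{"rot":[0,0,0],"travel":[0,0,0],"jaw":1}]'; python3 -c "
from h import *
rep();delta([.6,.1,.0776],JX)"
```

```text
time: 17.4
position: [0.6155, 0.1146, 0.0784]
tool_rot: [1.329, 1.126, -1.337]
ft_force: [-6.1, -5.0, 0.7]
grip_width: 0.62
t 17.4 corner-frame mm x -24.9 y -27.1 z 36.4 F jx -5.2 jy -6.0 z 0.7
time: 17.7
position: [0.6155, 0.1146, 0.0784]
tool_rot: [1.327, 1.124, -1.34]
ft_force: [-7.0, -7.3, 3.0]
grip_width: 0.613
t 17.7 corner-frame mm x -24.8 y -27.0 z 36.4 F jx -5.7 jy -8.3 z 3.0
t 17.7 p [0.6155 0.1146 0.0784] F [-7.  -7.3  3. ] w 0.613 q7 -0.67
dist mm [  0.9 -12.8  17. ] units [ 0.0031 -0.0427  0.0568]
rot units(5deg) [-0.018  0.063  0.057]
rot units(5deg) [35.982  0.089 -0.099]
```

```bash
python3 -m jog '[{"rot":[0,0,0],"travel":[0,0.005,0],"jaw":1},{"rot":[0,0,0],"travel":[0,0,0],"jaw":1},{"rot":[0,0,0],"travel":[0,0,0],"jaw":1}]'; python3 -c "
from h import *
rep()"
python3 -m jog '[{"rot":[0,0,0],"travel":[0,0.005,0],"jaw":1},{"rot":[0,0,0],"travel":[0,0,0],"jaw":1},{"rot":[0,0,0],"travel":[0,0,0],"jaw":1}]'; python3 -c "
from h import *
rep();delta([.6,.1,.0776],JX)"
```

```text
time: 18.0
position: [0.6156, 0.1146, 0.0783]
tool_rot: [1.325, 1.126, -1.342]
ft_force: [-10.5, -7.3, 5.0]
grip_width: 0.615
t 18.0 corner-frame mm x -24.8 y -27.0 z 36.3 F jx -9.1 jy -9.0 z 5.0
time: 18.3
position: [0.6157, 0.1147, 0.0783]
tool_rot: [1.323, 1.128, -1.345]
ft_force: [-13.9, -7.0, 8.4]
grip_width: 0.617
t 18.3 corner-frame mm x -24.7 y -26.9 z 36.3 F jx -12.6 jy -9.2 z 8.4
t 18.3 p [0.6157 0.1147 0.0783] F [-13.9  -7.    8.4] w 0.617 q7 -0.67
dist mm [  1.  -13.   17.1] units [ 0.0032 -0.0432  0.0569]
rot units(5deg) [-0.012  0.082  0.12 ]
rot units(5deg) [35.988  0.189 -0.128]
```

```bash
python3 -m jog '[{"rot":[0,0,0],"travel":[-0.005,0,0],"jaw":1},{"rot":[0,0,0],"travel":[0,0,0],"jaw":1},{"rot":[0,0,0],"travel":[0,0,0],"jaw":1}]'; python3 -c "
from h import *
rep();delta([.6,.1,.0776],JX)
cv2.imwrite('pics/scene9.png',cv2.resize(ctrl.get_image('scene')[160:225,250:340,::-1],None,fx=8,fy=8,interpolation=cv2.INTER_CUBIC))"
```

```text
time: 18.6
position: [0.6157, 0.1147, 0.0784]
tool_rot: [1.324, 1.128, -1.344]
ft_force: [-10.7, -6.0, 0.1]
grip_width: 0.619
t 18.6 corner-frame mm x -24.7 y -26.9 z 36.4 F jx -9.5 jy -7.7 z 0.1
t 18.6 p [0.6157 0.1147 0.0784] F [-10.7  -6.    0.1] w 0.619 q7 -0.67
dist mm [  1.  -12.9  17.1] units [ 0.0034 -0.0431  0.057 ]
rot units(5deg) [-0.01   0.074  0.123]
rot units(5deg) [35.989  0.193 -0.116]
```

View pics/scene9.png

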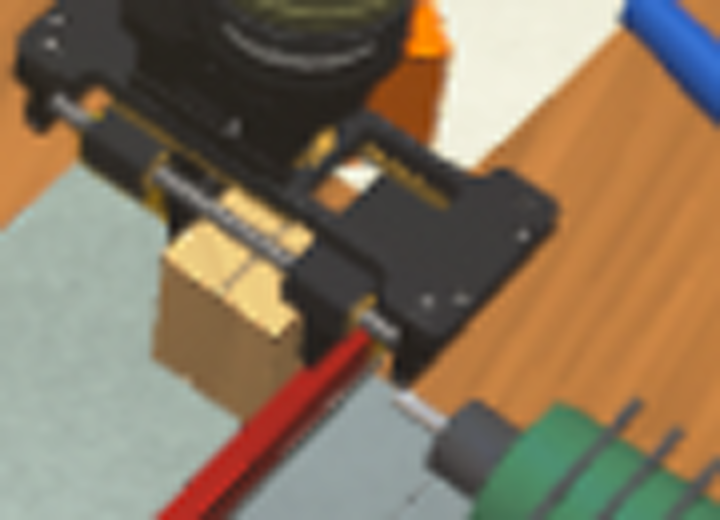

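```bash
python3 -m jog '[{"rot":[0,0,0],"travel":[0,0,-0.008],"jaw":1},{"rot":[0,0,0],"travel":[0,0.003,0],"jaw":1},{"rot":[0,0,0],"travel":[0,0,0],"jaw":1},{"rot":[0,0,0],"travel":[0,0,0],"jaw":1},{"rot":[0,0,0],"travel":[0,0,0],"jaw":1}]'; python3 -c "
from h import *
rep();delta([.6,.1,.0776],JX)
C=COR+.1235*JY
for b in (np.zeros(3),(st()[1]-C)@JX*JX+.027*JX):
  C2=C+b
  for q in [(-.054,-.054,.07),(0,-.054,.07),(0,-.054,.0),(-.054,-.054,0),(0,-.158,.024),(0,0,.024)]:
    print(q,((w2px('scene',C2+q[0]*JX+q[1]*JY+np.array([0,0,q[2]]))+.5-[250,160])*8-.5).round(0))"
```

```text
time: 19.15
position: [0.6157, 0.1148, 0.0784]
tool_rot: [1.32, 1.127, -1.349]
ft_force: [-15.8, -10.1, 4.4]
grip_width: 0.615
t 19.15 corner-frame mm x -24.7 y -26.8 z 36.4 F jx -13.9 jy -12.7 z 4.4
t 19.15 p [0.6157 0.1148 0.0784] F [-15.8 -10.1   4.4] w 0.615 q7 -0.67
dist mm [  1.2 -13.   17.2] units [ 0.0039 -0.0433  0.0573]
rot units(5deg) [-0.019  0.121  0.152]
rot units(5deg) [35.98   0.239 -0.19 ]
(-0.054, -0.054, 0.07) [155. 251.]
(0, -0.054, 0.07) [270. 331.]
(0, -0.054, 0.0) [255. 432.]
(-0.054, -0.054, 0) [146. 354.]
(0, -0.158, 0.024) [ 82. 582.]
(0, 0, 0.024) [347. 308.]
(-0.054, -0.054, 0.07) [160. 254.]
(0, -0.054, 0.07) [275. 335.]
(0, -0.054, 0.0) [260. 435.]
(-0.054, -0.054, 0) [151. 357.]
(0, -0.158, 0.024) [ 87. 586.]
(0, 0, 0.024) [352. 312.]
```

```bash
python3 -m jog '[{"rot":[0,0,0],"travel":[0,0,0],"jaw":1},{"rot":[0,0,0],"travel":[0,0,0],"jaw":1},{"rot":[0,0,0],"travel":[0,0,0],"jaw":1},{"rot":[0,0,0],"travel":[0,0,0],"jaw":1},{"rot":[0,0,0],"travel":[0,0,0],"jaw":1}]'; python3 -c "
from h import *
rep()
cv2.imwrite('pics/scene10.png',ctrl.get_image('scene')[:,:,::-1])"
```

```text
time: 19.65
position: [0.6157, 0.1148, 0.0784]
tool_rot: [1.32, 1.127, -1.349]
ft_force: [-14.9, -9.4, 5.4]
grip_width: 0.62
t 19.65 corner-frame mm x -24.7 y -26.8 z 36.4 F jx -13.1 jy -11.8 z 5.4
```

View pics/scene10.png

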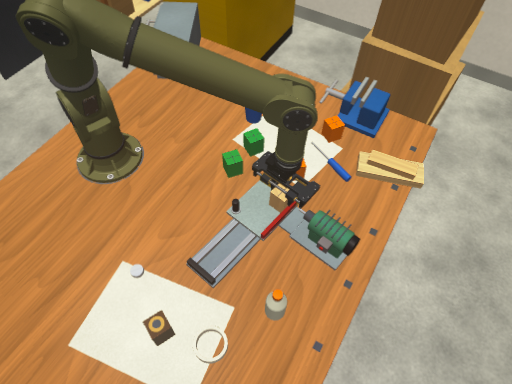

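The picture shows the blank (279,198) held in the corner of the carriage. The other things I can see have not moved. The forces are steady, so I am handing in.

```bash
python3 -c "
from bench import ctrl
ctrl.close_job()"
```

```text
the job is handed in; nothing more can be done
```

I slid the carriage home, stood the blank on the bed and pushed it into the corner. I handed in at about 19.7 s with the gripper still holding it against both stops. No verdict is reported, so this rests on my own checks.

- **Carriage:** I gripped the push post and moved it 123 mm to a hard stop that held at 24 N. The pictures gave 122–123 mm. The joint value can't be read directly.
- **Blank:** It was pressing the red stop's direction with about 13 N and the yellow stop's with about 12 N, and down on the bed with about 5 N. It had stopped moving when pushed further, and the tool was tilted about 0.013 rad. The jaws read 54 mm, the blank's width.
- **Disagreements:**
  - The final position read 2.3 mm further into the red stop than my estimate of the corner allowed. The last pictures showed the stop itself lies about 3 mm further out, so I trusted the contact force.
  - On the first push towards red, the blank stuck about 5 mm short from dragging on the bed. Easing the downward force let it seat.
- **Other things:** Nothing I can see in the last picture had moved. The pot, the mallet and one orange look-alike are mostly hidden behind the arm there.

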